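# Stack the spacer rings on the tube mixer's spindle

### The arm

A 6-joint arm with a two-finger parallel gripper is mounted at the origin on the work surface. World frame = base frame: x ahead of the robot, y to its left, z up, the work surface at z = 0. Lengths are in mm, angles in rad, forces in N, time in s.
With the tool pointing down it reaches from about 325 to 925 mm from the base axis. Payload 3.1 kg.
Tool frame: the origin (TCP) lies midway between the tips of the shut fingers; the grasp point (between the pads) lies 19 mm behind it (arm.pinch_z is the distance from the TCP to the grasp point, in mm); y points along the fingers, x is the direction in which the jaws open and shut, and the axes are right-handed (so a half turn about y gives the same grasp; the last joint's range is limited). The gripper opens to 85 mm and grips with 20 to 120 N. Pads are 22 mm wide; open, the fingers measure 114 mm over their backs; the gripper's body (76 mm by 85 mm) begins 54 mm behind the grasp point. The pads swing forward as they close: fully open they stand 13 mm farther back than shut.
Start: joints at [1.17, 0.217, 1.613, -0, 1.311, -0.112], TCP at [177.982, 599.134, 231.3] pointing down, gripper open.
Joint ranges: [-2.75, 2.75], [-0.78, 2.1], [0.31, 2.55], [-1.13, 4.27], [0.13, 2.63], [-2.58, 2.58]. Speed limits (rad/s): [2.79, 2.79, 3.14, 3.14, 3.14, 3.14].

### API

Orientations are given as a 3x3 rotation matrix whose columns are the frame's x, y, z axes.
In Python, from rig import arm gives the robot as it stands.
- The arm moves only by the shell command python3 -m inch 'ROWS'. ROWS is JSON, a list of rows, each a list of 7 numbers: the turn, a rotation vector about the world's x, y, z each as a share of pi rad, from -1 to 1, then the shift along the world's x, y, z each as a share of 500 mm, from -1 to 1, then the closure in counts, from 0 (fully open) to 255 (shut). A call has 1 to 10 rows; each row is the pose to reach, as a shift and turn from the pose measured when the call began, turning the shorter way round; what a row does not reach only later rows make up. A row lasts 1/10 s, in which the tool goes at most 50 mm and 8.59 degrees, less where a joint would pass 70% of its speed; a pose out of reach is approached as far as the arm can. A call with a number of a shift or a turn outside -1 to 1 is refused whole. A call with a gripper value outside its range is refused whole. The fingers move at their own pace and stop on an object; the grip force is fixed at half the most. Time passes only in rows, so rows that repeat a pose let the fingers close. It gives the time, the measured TCP pose, the force and the opening at its end, in the units of the state.
- arm.observe(): the state, without advancing time (a new reading comes with each control period).
- arm.capture(name): name is "scene" or "top" or "wrist"; returns a dict with "image" (400x640x3 uint8, blue, green, red), "K" (3x3 intrinsics, pixels), "rvec" (rotation vector, rad) and "tvec" (3), from world to camera coordinates, as OpenCV has them. Camera axes: x right, y down, z forward; pixel columns grow to the right and rows downward; lengths in mm; the calibration is good to about 2 mm. A picture is of the moment at which its call begins. There is no depth.
- arm.job_done(): hands the job in, once; it reports no verdict.
The state is a dict: "t": time; "joint_positions": joint angles; "qd": joint speeds; "tau": joint torques, N m; "tcp_pos": TCP position; "eef_rot": TCP orientation; "wrist_force": force on the tool from outside, world axes, zero at the start; "ft_torque": the same for the moment, N m; "finger_gap": finger opening in mm.
Only numpy, scipy, OpenCV 4.12 (cv2) and the standard library are available. Lean on these libraries where they do the work, as an engineer would, in place of code of your own. Each camera call takes 0.05 s, during which the arm holds its last target.

### The job

Thread the two aluminium spacer rings onto the upright spindle of the tube mixer: first the large thick ring, flat on the turntable, then the small ring, flat on top of it. Leave the solid aluminium disc (the end cap, which has no hole) lying where it is.

Things in the scene. Friction and masses are not known exactly. Their poses are not given: they have to be found in the camera images.
- spindle_foot (a point): Foot of the tube mixer's spindle: the point on the spindle's axis at the turntable's top face, 58 mm above the table; z points up along the spindle. The spindle is a fixed plain steel pin, 14 mm in diameter, standing 50 mm above the turntable, its top 7 mm tapering to 8 mm. The turntable is a flat black disc, 130 mm in diameter, that does not turn; it lies on a white square housing of 170 x 170 mm, fixed to the table, on which nothing else rises above the turntable.
- big_ring_mid (a point): Centre (half-way up, on the axis) of the large spacer ring: plain aluminium, outer diameter 58 mm, bore 32 mm, 24 mm thick, 119 g, loose, lying flat on a blue 2 mm mat on the table. z is its axis.
- small_ring_mid (a point): Centre (half-way up, on the axis) of the small spacer ring: plain aluminium, outer diameter 44 mm, bore 32 mm, 16 mm thick, 32 g, loose, lying flat on the same mat. z is its axis.
- end_cap_mid (a point): Centre (half-way up) of the end cap: a solid aluminium disc without a hole, 44 mm in diameter, 16 mm thick, loose, lying flat on the same mat. Not used in this job. A lidded sample pot, 42 mm in diameter and 50 mm tall, stands on the mat too; the two rings, the cap and the pot stand in two rows of two, in any order, their centres 90 mm or more apart along world x and 100 mm or more along world y, so fingers spread along world y have room beside each.
Mind the look-alikes: they are no part of the job. What is shaped like the part that bears big_ring_mid but green or yellow is not meant.

How it is judged (in metres and radians):
On the way, in this order (a step that is already met when the one before it is completed fails the run):
1. the large ring is round the spindle, flat on the turntable (horizontal distance between big_ring_mid and spindle_foot below 0.014 m and z of big_ring_mid in the frame of spindle_foot between 0.007 and 0.017 m and angle between the z axis of big_ring_mid and the z axis of spindle_foot, either way round below 0.18 rad), for 0.2 s.
2. the small ring is round the spindle, flat on the large ring (horizontal distance between small_ring_mid and spindle_foot below 0.014 m and z of small_ring_mid in the frame of spindle_foot between 0.027 and 0.037 m and angle between the z axis of small_ring_mid and the z axis of spindle_foot, either way round below 0.18 rad), for 0.2 s.
At the end, for the whole second after the job is handed in: The large ring lies round the spindle flat on the turntable and the small ring round the spindle flat on the large one (each within 14 mm of the spindle's axis, within 5 mm of its seated height and within 10 degrees of level), both at rest (all of step 1 and all of step 2 and linear speed of each of big_ring, small_ring below 0.02 m/s); the robot touches nothing.
It fails at once if the solid end cap is moved by more than 30 mm (distance of end_cap_mid from where it was at the start of the episode above 0.03 m).
It also fails if it takes over 54 s, if anything falls off the work surface, if the arm or the gripper's body presses on something with over 40 N, if the wrist force passes 120 N, or if a joint passes its speed limit or range.

## Working session

There is one attempt and no reset: what is moved stays moved. The work goes in short steps, Python scripts to look and compute and a shell command to move; the robot and the scene stay as the last step left them, time stands still between calls to the robot, and variables do not carry over. Pictures are saved under pics/ and viewed, and the job is handed in when it is done.

```bash
mkdir -p pics; ls; cat > h.py <<'E'
import numpy as np,cv2
from rig import arm
def cap(n,f):
    c=arm.capture(n); cv2.imwrite(f'pics/{f}.png',c['image']); np.savez(f'pics/{f}.npz',**{k:np.array(c[k],float) for k in('K','rvec','tvec')}); return c
def ray(c,u,v,z):
    R=cv2.Rodrigues(np.array(c['rvec'],float))[0];t=np.array(c['tvec'],float).ravel();K=np.array(c['K'],float)
    o=-R.T@t; d=R.T@np.linalg.inv(K)@np.array([u,v,1.]); return o+d*(z-o[2])/d[2]
E
python3 - <<'E'
from h import *
s=arm.observe()
print(s['t'],s['tcp_pos'],np.round(s['eef_rot'],3),s['finger_gap'],arm.pinch_z)
for n in('scene','top'):
    c=cap(n,n+'0'); print(n,c['K'],c['rvec'],c['tvec'])
E
```

```text
pics
0.0 [177.66136766 598.3765708  229.97962784] [[ 0.285 -0.001 -0.959]
 [ 0.959 -0.002  0.285]
 [-0.002 -1.     0.   ]] 85.21631598606166 18.700000000000003
scene [[492.02449696   0.         320.59787067]
 [  0.         492.02449696 202.19381122]
 [  0.           0.           1.        ]] [ 1.68422946  1.74147286 -0.76992938] [  -3.91478004 -322.63173288 1516.33497676]
top [[467.96354963   0.         317.00733209]
 [  0.         467.96354963 207.34487599]
 [  0.           0.           1.        ]] [ 2.17578482 -2.1709326   0.09942589] [  19.90462591  530.38961562 1102.02649825]
```

View pics/scene0.png

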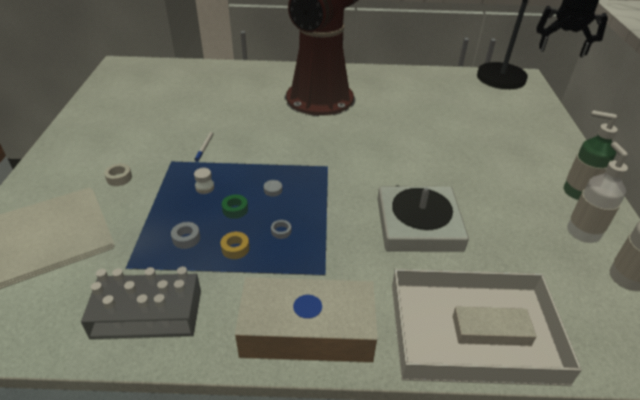

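View pics/top0.png

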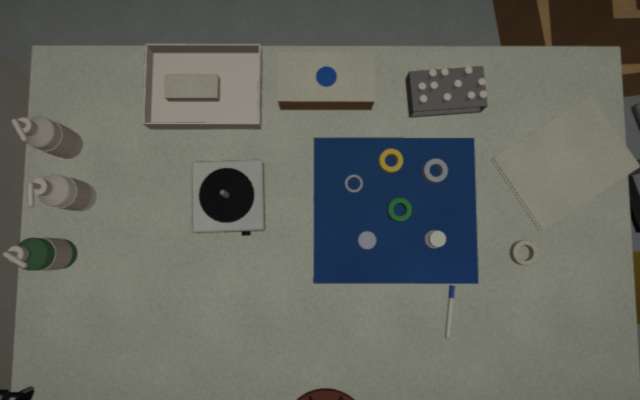

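Top view: large ring ~(436,170), small ring ~(354,183), cap (367,240), pot (436,239), green and yellow decoys (400,209) and (391,160), spindle/turntable ~(226,195). Next, measure these.

```bash
python3 - <<'E'
from h import *
def ld(f):
    d=dict(np.load(f'pics/{f}.npz')); d['image']=cv2.imread(f'pics/{f}.png'); return d
t=ld('top0'); s=ld('scene0')
def blobs(d,box,name):
    x0,y0,x1,y1=box; im=d['image'][y0:y1,x0:x1].astype(int)
    blue=(im[...,0]>1.6*im[...,2])&(im[...,0]-im[...,2]>25)
    m=(~blue).astype(np.uint8)*255
    cv2.imwrite('pics/m_'+name+'.png',m)
    cs,h=cv2.findContours(m,cv2.RETR_CCOMP,cv2.CHAIN_APPROX_NONE)
    for c,hh in zip(cs,h[0]):
        if len(c)<15: continue
        e=cv2.fitEllipse(c); p=(e[0][0]+x0,e[0][1]+y0)
        print(name,'hole' if hh[3]>=0 else 'out',np.round(p,1),np.round(e[1],1),'z26',np.round(ray(d,*p,26)[:2],1),'z18',np.round(ray(d,*p,18)[:2],1),'z2',np.round(ray(d,*p,2)[:2],1))
blobs(t,(318,143,472,279),'top'); blobs(s,(170,180,320,258),'scene')
a=cv2.resize(t['image'][140:285,310:480],None,fx=4,fy=4,interpolation=cv2.INTER_CUBIC);cv2.imwrite('pics/za.png',a)
b=cv2.resize(t['image'][150:245,185:275],None,fx=6,fy=6,interpolation=cv2.INTER_CUBIC);cv2.imwrite('pics/zb.png',b)
b=cv2.resize(s['image'][170:260,370:475],None,fx=6,fy=6,interpolation=cv2.INTER_CUBIC);cv2.imwrite('pics/zc.png',b)
# turntable dark
for n,d,(x0,y0,x1,y1) in(('top',t,(194,162,262,230)),('scene',s,(380,180,468,240))):
    g=d['image'][y0:y1,x0:x1].max(2); m=((g<55)*255).astype(np.uint8)
    cs,_=cv2.findContours(m,cv2.RETR_EXTERNAL,cv2.CHAIN_APPROX_NONE); c=max(cs,key=cv2.contourArea); e=cv2.fitEllipse(cv2.convexHull(c))
    p=(e[0][0]+x0,e[0][1]+y0); print(n,'disc',p,e[1],ray(d,*p,58))
E
```

```text
top out [366.7 239.7] [18.1 18.6] z26 [452.8 -97.9] z18 [453.  -98.7] z2 [ 453.4 -100.4]
top out [434.8 238.6] [18.2 22.3] z26 [ 455.8 -260.6] z18 [ 456.  -262.6] z2 [ 456.5 -266.6]
top out [399.  209.4] [22.8 23.9] z26 [ 525.8 -175.9] z18 [ 526.5 -177.2] z2 [ 527.9 -180. ]
top hole [398.7 209.5] [12.6 14. ] z26 [ 525.5 -175.3] z18 [ 526.3 -176.7] z2 [ 527.7 -179.5]
top out [353.3 183.1] [18.  18.4] z26 [589.3 -66.5] z18 [590.4 -67.1] z2 [592.8 -68.3]
top hole [353.3 183.2] [11.9 12.7] z26 [589.1 -66.4] z18 [590.2 -67. ] z2 [592.6 -68.2]
top out [434.7 170.2] [23.9 25.6] z26 [ 621.2 -263.7] z18 [ 622.6 -265.7] z2 [ 625.4 -269.8]
top hole [434.5 170.4] [10.3 12.2] z26 [ 620.6 -263.2] z18 [ 622.  -265.3] z2 [ 624.8 -269.3]
top out [390.5 160.3] [24.7 25.6] z26 [ 645.2 -157. ] z18 [ 646.8 -158.2] z2 [ 649.9 -160.7]
top hole [390.4 160.4] [10.3 11.6] z26 [ 645.1 -156.7] z18 [ 646.6 -158. ] z2 [ 649.8 -160.5]
scene out [234.4 244.2] [28.3 31.5] z26 [ 658.  -156.7] z18 [ 650.4 -158.7] z2 [ 635.1 -162.6]
scene out [185.  234.8] [28.2 30.7] z26 [ 635.8 -262.9] z18 [ 627.9 -266. ] z2 [ 612.2 -272.2]
scene out [280.7 228.5] [19.5 21.6] z26 [608.1 -66.4] z18 [599.9 -67.4] z2 [583.6 -69.3]
scene hole [281.  228.5] [ 5.2 10.1] z26 [608.1 -65.7] z18 [599.9 -66.7] z2 [583.5 -68.6]
scene out [234.5 206.2] [23.9 26.5] z26 [ 542.2 -174.6] z18 [ 533.3 -176.8] z2 [ 515.5 -181.1]
scene out [272.5 187.7] [17.  20.2] z26 [473.7 -96.9] z18 [464.  -98.2] z2 [ 444.7 -100.8]
scene out [203.8 186.2] [14.7 21.1] z26 [ 476.  -256.2] z18 [ 466.4 -259.2] z2 [ 447.1 -265.3]
top disc (226.09112548828125, 194.79240036010742) (53.37810134887695, 54.32913589477539) [556.30318393 234.05510291  58.        ]
scene disc (422.03702545166016, 208.57340240478516) (39.265079498291016, 59.866981506347656) [566.56777381 233.15967574  58.        ]
```

```bash
python3 - <<'E'
import cv2,numpy as np
b=cv2.imread('pics/zb.png');c=cv2.imread('pics/zc.png')
h=570;o=np.zeros((h,1200,3),np.uint8);o[:b.shape[0],:b.shape[1]]=b;o[:c.shape[0],545:545+c.shape[1]]=c
cv2.imwrite('pics/zbc.png',cv2.resize(o,(800,380)))
E
```

```text
(no output)
```

View pics/za.png

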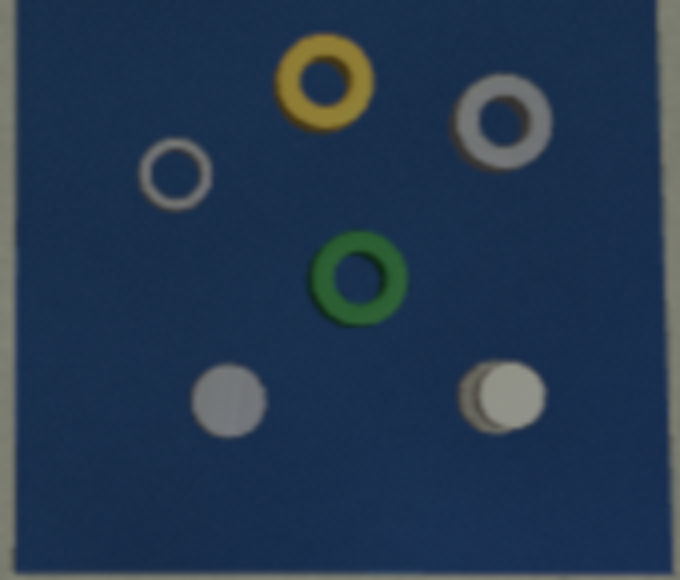

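View pics/zbc.png

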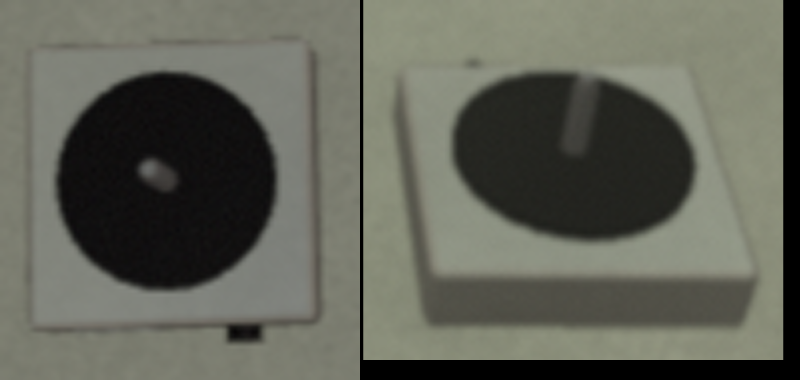

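Both cameras agree laterally. I'll refine with the wrist camera: first over the turntable, jaws turned to world y.

```bash
python3 -m inch '[[0,0,0.0922,0.72,-0.73,0.1,0],[0,0,0.0922,0.72,-0.73,0.1,0],[0,0,0.0922,0.72,-0.73,0.1,0],[0,0,0.0922,0.72,-0.73,0.1,0],[0,0,0.0922,0.72,-0.73,0.1,0],[0,0,0.0922,0.72,-0.73,0.1,0],[0,0,0.0922,0.72,-0.73,0.1,0],[0,0,0.0922,0.72,-0.73,0.1,0],[0,0,0.0922,0.72,-0.73,0.1,0],[0,0,0.0922,0.72,-0.73,0.1,0]]'
python3 -m inch '[[0,0,0,0,0,0,0],[0,0,0,0,0,0,0],[0,0,0,0,0,0,0]]'
python3 - <<'E'
from h import *
c=cap('wrist','w1'); s=arm.observe(); print(s['t'],s['tcp_pos'],np.round(s['eef_rot'],3),np.round(s['joint_positions'],2))
E
```

```text
t: 1.1
tcp_pos: [526.1, 244.2, 278.1]
eef_rot: [[-0.001, -0.001, -1.0], [1.0, -0.002, -0.001], [-0.002, -1.0, 0.001]]
wrist_force: [1.0, 0.8, -0.5]
finger_gap: 85.4
t: 1.4
tcp_pos: [525.1, 244.8, 277.3]
eef_rot: [[-0.001, -0.003, -1.0], [1.0, -0.002, -0.001], [-0.002, -1.0, 0.003]]
wrist_force: [0.5, -0.0, 0.1]
finger_gap: 85.4
1.45 [524.85963879 245.19422571 277.43476794] [[-0.002 -0.003 -1.   ]
 [ 1.    -0.002 -0.002]
 [-0.002 -1.     0.003]] [ 0.32  0.09  1.67 -0.    1.38 -1.26]
```

View pics/w1.png

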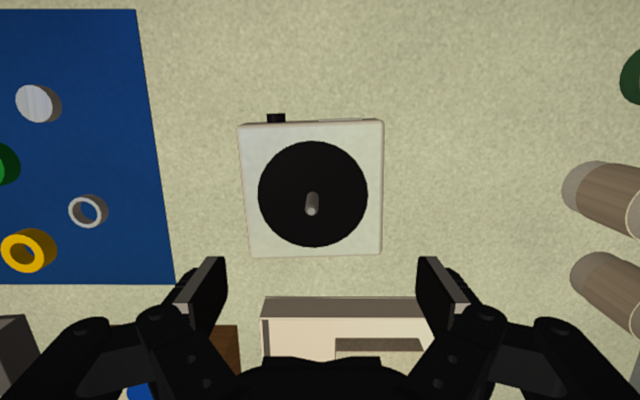

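Wrist view: turntable centre ~(313,194), spindle base ~(311,195); small ring (88,211).

```bash
python3 - <<'E'
from h import *
d=dict(np.load('pics/w1.npz'));im=cv2.imread('pics/w1.png')
print(d)
g=im[132:252,246:380].max(2); m=((g<60)*255).astype(np.uint8)
cs,_=cv2.findContours(m,cv2.RETR_EXTERNAL,cv2.CHAIN_APPROX_NONE); c=max(cs,key=cv2.contourArea); e=cv2.fitEllipse(cv2.convexHull(c))
p=(e[0][0]+246,e[0][1]+132);print(p,e[1],ray(d,*p,58))
print('foot',ray(d,311,194,58),'top',ray(d,312,211,108))
for p in((88,210.5),):print('small',ray(d,*p,18))
E
```

```text
{'K': array([[323.59387091,   0.        , 321.09685277],
       [  0.        , 323.59387091, 198.91419382],
       [  0.        ,   0.        ,   1.        ]]), 'rvec': array([-2.05968844, -2.06186399, -0.30503983]), 'tvec': array([-245.46653623, -553.21099528,  269.96478365])}
(312.2549591064453, 193.83773040771484) (105.5076904296875, 109.29267120361328) [554.22548437 235.71098527  58.        ]
foot [554.42379736 234.25141324  58.        ] top [557.96359438 236.87362491 108.        ]
small [588.97457486 -60.29302677  18.        ]
```

```bash
python3 -m inch '[[0,0,0,0.12,-1,0,0],[0,0,0,0.12,-1,0,0],[0,0,0,0.12,-1,0,0],[0,0,0,0.12,-1,0,0],[0,0,0,0.12,-1,0,0],[0,0,0,0.12,-1,0,0],[0,0,0,0.12,-1,0,0],[0,0,0,0.12,-1,0,0],[0,0,0,0.12,-1,0,0],[0,0,0,0.12,-1,0,0]]'
python3 -m inch '[[0,0,0,0,0,0,0],[0,0,0,0,0,0,0],[0,0,0,0,0,0,0]]'
python3 - <<'E'
from h import *
c=cap('wrist','w2'); s=arm.observe(); print(s['t'],s['tcp_pos'],np.round(s['eef_rot'],3),np.round(s['joint_positions'],2))
E
```

```text
t: 2.45
tcp_pos: [584.9, -252.1, 277.3]
eef_rot: [[-0.005, -0.003, -1.0], [1.0, -0.002, -0.005], [-0.002, -1.0, 0.003]]
wrist_force: [0.5, -0.2, -0.1]
finger_gap: 85.4
t: 2.75
tcp_pos: [585.0, -249.9, 277.0]
eef_rot: [[-0.007, -0.003, -1.0], [1.0, -0.0, -0.007], [-0.0, -1.0, 0.003]]
wrist_force: [-0.2, -0.4, 0.1]
finger_gap: 85.1
2.8 [ 585.04655734 -249.73424129  277.14270286] [[-0.008 -0.003 -1.   ]
 [ 1.    -0.001 -0.008]
 [-0.001 -1.     0.003]] [-0.51  0.21  1.54 -0.    1.4  -2.09]
```

View pics/w2.png

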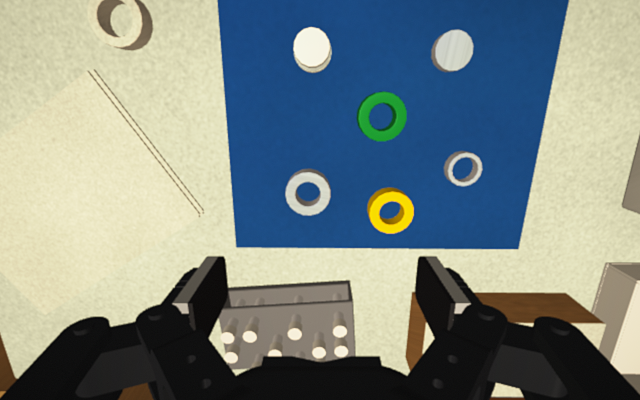

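Large aluminium ring at ~(308,192), yellow at (391,211), small at (463,168), cap (452,50). Measure rings' top faces.

```bash
python3 - <<'E'
from h import *
d=dict(np.load('pics/w2.npz'));im=cv2.imread('pics/w2.png')
for n,(x0,y0,x1,y1),z in(('big',(275,160,342,225),26),('small',(435,140,492,195),18),('cap',(425,20,485,80),18)):
    a=im[y0:y1,x0:x1].astype(int); m=((a[...,2]>110)*255).astype(np.uint8)
    cs,h=cv2.findContours(m,cv2.RETR_CCOMP,cv2.CHAIN_APPROX_NONE)
    for c in cs:
        if len(c)>20:
            e=cv2.fitEllipse(c);p=(e[0][0]+x0,e[0][1]+y0);print(n,np.round(p,1),np.round(e[1],1),np.round(ray(d,*p,z),1))
E
```

```text
big [307.4 192.9] [43.7 45.3] [ 622.1 -265.4   26. ]
big [307.  192.9] [22.9 25.5] [ 622.1 -265.9   26. ]
small [463.  168.3] [33.7 37.2] [590.9 -69.7  18. ]
small [462.4 168.3] [19.1 26.3] [590.9 -70.5  18. ]
cap [452.4  50.2] [37.9 43.7] [ 454.8 -100.1   18. ]
```

```bash
python3 -m inch '[[0,0,0,0.074,-0.031,-0.2,0],[0,0,0,0.074,-0.031,-0.4,0],[0,0,0,0.074,-0.031,-0.45,0],[0,0,0,0.074,-0.031,-0.45,0],[0,0,0,0.074,-0.031,-0.45,0],[0,0,0,0.074,-0.031,-0.45,0],[0,0,0,0.074,-0.031,-0.45,0],[0,0,0,0.074,-0.031,-0.45,0]]'
python3 - <<'E'
from h import *
c=cap('wrist','w3'); s=arm.observe(); print(s['t'],s['tcp_pos'],np.round(s['eef_rot'],3))
E
```

```text
t: 3.6
tcp_pos: [624.4, -265.5, 55.7]
eef_rot: [[-0.009, 0.002, -1.0], [1.0, -0.003, -0.009], [-0.003, -1.0, -0.002]]
wrist_force: [-0.7, -0.0, 0.4]
finger_gap: 85.4
3.65 [ 624.52794027 -265.86788004   56.08883495] [[-0.009  0.003 -1.   ]
 [ 1.    -0.004 -0.009]
 [-0.004 -1.    -0.003]]
```

View pics/w3.png

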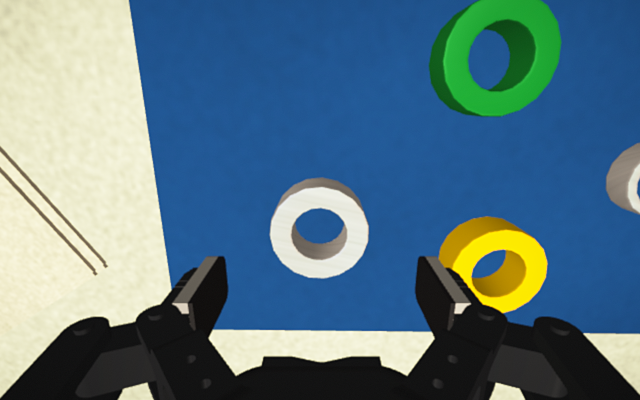

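Ring is centred between the fingers, ~(319,229) top face.

```bash
python3 - <<'E'
from h import *
d=dict(np.load('pics/w3.npz'));im=cv2.imread('pics/w3.png')
a=im[170:290,255:390].astype(int); m=((a[...,2]>200)*255).astype(np.uint8)
cs,h=cv2.findContours(m,cv2.RETR_CCOMP,cv2.CHAIN_APPROX_NONE)
for c in cs:
    if len(c)>40:
        e=cv2.fitEllipse(c);p=(e[0][0]+255,e[0][1]+170);print(np.round(p,1),np.round(e[1],1),np.round(ray(d,*p,26),1))
E
```

```text
[318.8 232. ] [89.2 96.7] [ 621.7 -265.1   26. ]
[318.6 233.4] [53.3 57.2] [ 622.6 -265.2   26. ]
```

```bash
python3 -m inch '[[0,0,0,-0.005,0,-0.06,0],[0,0,0,-0.005,0,-0.104,0],[0,0,0,-0.005,0,-0.104,0],[0,0,0,-0.005,0,-0.104,0],[0,0,0,-0.005,0,-0.104,0],[0,0,0,-0.005,0,-0.104,0]]'
python3 -m inch '[[0,0,0,0,0,0,255],[0,0,0,0,0,0,255],[0,0,0,0,0,0,255],[0,0,0,0,0,0,255],[0,0,0,0,0,0,255],[0,0,0,0,0,0,255],[0,0,0,0,0,0,255],[0,0,0,0,0,0,255]]'
```

```text
t: 4.25
tcp_pos: [623.7, -266.8, 6.5]
eef_rot: [[-0.009, 0.006, -1.0], [1.0, -0.006, -0.009], [-0.006, -1.0, -0.006]]
wrist_force: [0.2, 1.0, 0.0]
finger_gap: 85.2
t: 5.05
tcp_pos: [625.2, -267.6, 8.5]
eef_rot: [[-0.009, 0.009, -1.0], [1.0, -0.007, -0.009], [-0.007, -1.0, -0.009]]
wrist_force: [-0.8, -0.0, 5.3]
finger_gap: 55.3
```

```bash
python3 -m inch '[[0,0,0,0,0,0.02,255],[0,0,0,0,0,0.06,255],[0,0,0,0,0,0.08,255],[0,0,0,0,0,0.08,255]]'; python3 - <<'E'
from h import *
c=cap('wrist','w4');c=cap('scene','s4')
cv2.imwrite('pics/s4z.png',cv2.resize(c['image'][170:270,120:280],None,fx=5,fy=5,interpolation=cv2.INTER_CUBIC))
E
```

```text
t: 5.45
tcp_pos: [626.7, -268.4, 50.9]
eef_rot: [[-0.009, 0.013, -1.0], [1.0, -0.009, -0.009], [-0.009, -1.0, -0.013]]
wrist_force: [0.3, -0.2, -0.3]
finger_gap: 55.4
```

View pics/w4.png

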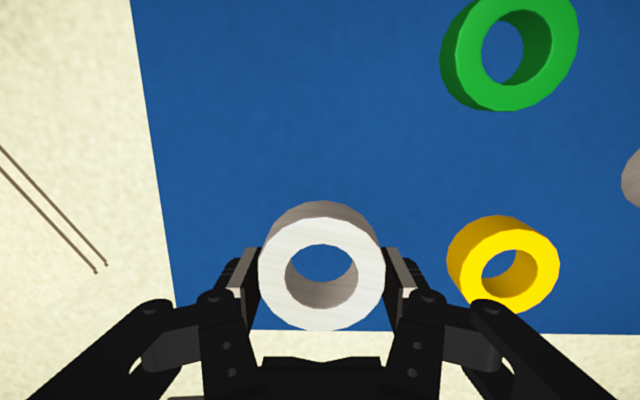

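View pics/s4z.png

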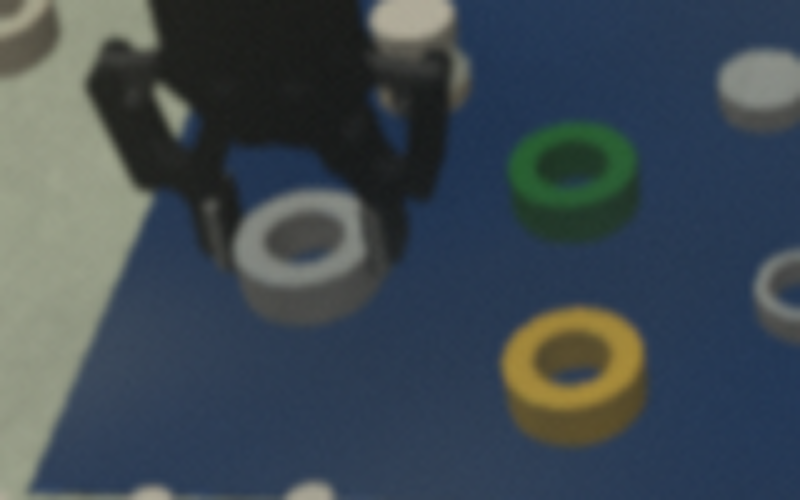

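```bash
python3 - <<'E'
from h import *
d=dict(np.load('pics/w4.npz'));im=cv2.imread('pics/w4.png')
a=im[195:335,250:395].astype(int); m=((a[...,2]>205)*255).astype(np.uint8); cv2.imwrite('pics/m4.png',m)
cs,h=cv2.findContours(m,cv2.RETR_CCOMP,cv2.CHAIN_APPROX_NONE)
for c in cs:
    if len(c)>80:
        e=cv2.fitEllipse(c);p=(e[0][0]+250,e[0][1]+195);print(np.round(p,1),np.round(e,1) if 0 else e[1],[np.round(ray(d,*p,z),1) for z in(64,69,73)])
E
python3 -m inch '[[0.003,0.004,-0.003,0,0,0.1,255],[0.003,0.004,-0.003,0,0,0.2,255],[0.003,0.004,-0.003,0,0.05,0.24,255],[0.003,0.004,-0.003,-0.02,0.2,0.24,255],[0.003,0.004,-0.003,-0.14,1,0.24,255],[0.003,0.004,-0.003,-0.14,1,0.24,255],[0.003,0.004,-0.003,-0.14,1,0.24,255],[0.003,0.004,-0.003,-0.14,1,0.24,255],[0.003,0.004,-0.003,-0.14,1,0.24,255],[0.003,0.004,-0.003,-0.14,1,0.24,255]]'
```

```text
[321.1 281.4] (122.27652740478516, 147.00425720214844) [array([ 629.6, -266.4,   64. ]), array([ 626.5, -266.4,   69. ]), array([ 624. , -266.3,   73. ])]
[320.8 275.9] (66.99860382080078, 75.15904235839844) [array([ 626.8, -266.5,   64. ]), array([ 623.8, -266.5,   69. ]), array([ 621.4, -266.5,   73. ])]
t: 6.55
tcp_pos: [572.6, 105.6, 167.0]
eef_rot: [[0.001, -0.006, -1.0], [1.0, 0.002, 0.001], [0.002, -1.0, 0.006]]
wrist_force: [1.1, -0.1, -0.7]
finger_gap: 55.1
```

```bash
python3 -m inch '[[0,0,0,-0.027,0.1,0,255],[0,0,0,-0.027,0.2,0,255],[0,0,0,-0.027,0.255,0,255],[0,0,0,-0.027,0.255,0,255],[0,0,0,-0.027,0.255,0,255],[0,0,0,-0.027,0.255,0,255],[0,0,0,-0.027,0.255,0,255]]'; python3 - <<'E'
from h import *
c=cap('wrist','w5');a=c['image'];b=cap('top','t5')['image'];c=cap('scene','s5')['image']
o=np.vstack([a[100:400],np.hstack([cv2.resize(b[150:245,170:270],(320,300)),cv2.resize(c[130:260,360:500],(320,300))])])
cv2.imwrite('pics/c5.png',o)
E
```

```text
t: 7.25
tcp_pos: [559.0, 231.7, 166.4]
eef_rot: [[0.003, -0.007, -1.0], [1.0, 0.001, 0.003], [0.001, -1.0, 0.007]]
wrist_force: [0.2, 0.1, -1.5]
finger_gap: 55.4
```

View pics/c5.png

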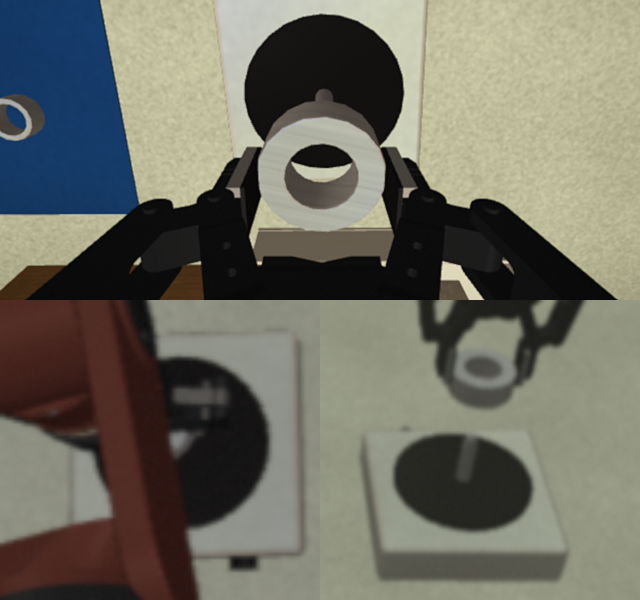

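Ring (wrist ~(322,265)) heads the spindle tip (324,195); turntable partly visible. Verify numerically with the disc ellipse.

```bash
python3 - <<'E'
from h import *
d=dict(np.load('pics/w5.npz'));im=cv2.imread('pics/w5.png')
# disc boundary points: rows 118..235, edges by brightness
pts=[]
for v in range(125,225,4):
    r=im[v].max(1).astype(int)
    l=[u for u in range(230,320) if r[u]<90 ]; R=[u for u in range(420,330,-1) if r[u]<90]
    if l:pts.append((l[0],v))
    if R:pts.append((R[0],v))
P=np.array([ray(d,u,v,58)[:2] for u,v in pts])
A=np.c_[2*P,np.ones(len(P))];x=np.linalg.lstsq(A,(P**2).sum(1),rcond=None)[0]
print(x[:2],np.sqrt(x[2]+x[0]**2+x[1]**2))
print(arm.observe()['tcp_pos'], ray(d,324,190,108))
for p in((322,265),):print([ray(d,*p,z) for z in(183,188)])
E
```

```text
[557.62273304 235.51558948] 63.49624447181736
[559.30405589 232.02797072 166.91278288] [538.96969073 235.49091374 108.        ]
[array([552.16625513, 233.92195968, 183.        ]), array([549.47345086, 233.91248367, 188.        ])]
```

```bash
python3 -m inch '[[0,-0.002,0,0,0.003,-0.03,255],[0,-0.002,0,0,0.003,-0.06,255],[0,-0.002,0,0,0.003,-0.09,255],[0,-0.002,0,0,0.003,-0.12,255],[0,-0.002,0,0,0.003,-0.12,255],[0,-0.002,0,0,0.003,-0.12,255]]'; python3 - <<'E'
from h import *
c=cap('wrist','w6');a=c['image'];c=cap('scene','s6')['image']
cv2.imwrite('pics/c6.png',np.vstack([a[100:400],cv2.resize(c[130:260,340:500],(640,300))]))
E
```

```text
t: 8.0
tcp_pos: [558.7, 233.4, 106.0]
eef_rot: [[0.003, -0.002, -1.0], [1.0, 0.001, 0.003], [0.001, -1.0, 0.002]]
wrist_force: [0.4, 0.6, -0.5]
finger_gap: 55.2
```

View pics/c6.png

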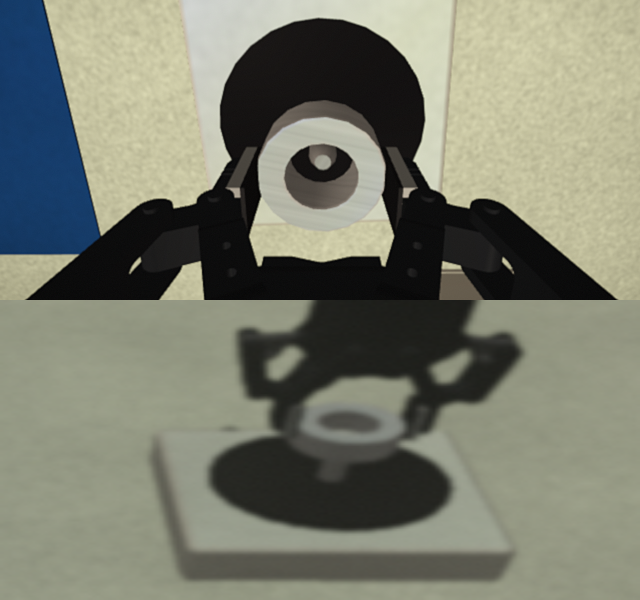

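Spindle tip is visible inside the bore (322,260); lowering on.

```bash
python3 -m inch '[[0,0,0,0,0,-0.03,255],[0,0,0,0,0,-0.06,255],[0,0,0,0,0,-0.072,255],[0,0,0,0,0,-0.078,255],[0,0,0,0,0,-0.078,255],[0,0,0,0,0,-0.078,255]]'
```

```text
t: 8.7
tcp_pos: [560.2, 233.8, 68.7]
eef_rot: [[0.003, 0.002, -1.0], [1.0, 0.002, 0.003], [0.002, -1.0, -0.002]]
wrist_force: [0.6, -0.5, -2.1]
finger_gap: 55.5
```

```bash
python3 -m inch '[[0,0,0,0,0,-0.006,255],[0,0,0,0,0,-0.01,255],[0,0,0,0,0,-0.01,255]]'
```

```text
t: 9.0
tcp_pos: [560.8, 234.0, 64.7]
eef_rot: [[0.003, 0.003, -1.0], [1.0, 0.003, 0.003], [0.003, -1.0, -0.003]]
wrist_force: [-0.8, -0.4, 3.2]
finger_gap: 55.5
```

Contact. Release, then check.

```bash
python3 -m inch '[[0,0,0,0,0,0,0],[0,0,0,0,0,0,0],[0,0,0,0,0,0,0],[0,0,0,0,0,0,0],[0,0,0,0,0,0,0],[0,0,0,0,0,0.03,0],[0,0,0,0,0,0.1,0],[0,0,0,0,0,0.2,0],[0,0,0,0,0,0.24,0],[0,0,0,0,0,0.24,0]]'; python3 - <<'E'
from h import *
c=cap('wrist','w7');a=c['image'];c=cap('scene','s7')['image']
cv2.imwrite('pics/c7.png',np.vstack([a[100:400],cv2.resize(c[130:260,340:500],(640,300))]))
s=arm.observe();print(s['tcp_pos'],np.round(s['eef_rot'],3))
E
```

```text
t: 10.0
tcp_pos: [564.6, 235.2, 191.6]
eef_rot: [[0.002, 0.014, -1.0], [1.0, 0.006, 0.003], [0.006, -1.0, -0.014]]
wrist_force: [0.8, 0.9, -0.0]
finger_gap: 85.4
[561.01165699 234.07720868 185.66482729] [[ 0.003  0.004 -1.   ]
 [ 1.     0.003  0.003]
 [ 0.003 -1.    -0.004]]
```

View pics/c7.png

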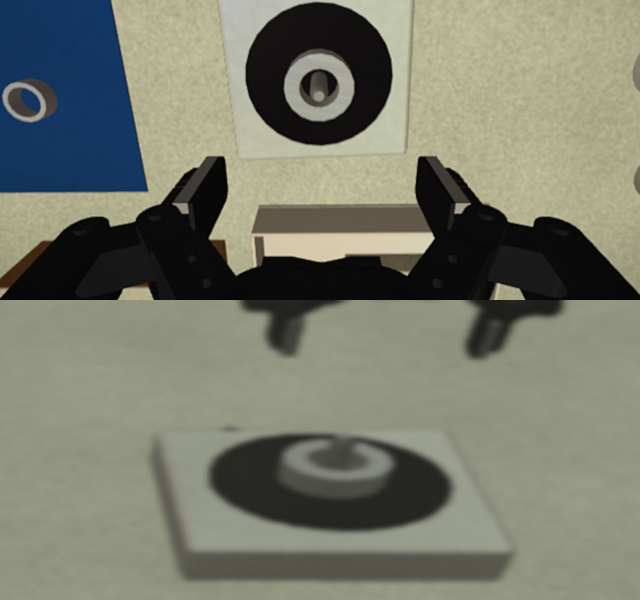

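Large ring sits flat around the spindle (wrist (319,186)). Now to the small ring.

```bash
python3 -m inch '[[0,0.001,0,0.059,-0.604,0,0],[0,0.001,0,0.059,-0.604,0,0],[0,0.001,0,0.059,-0.604,0,0],[0,0.001,0,0.059,-0.604,0,0],[0,0.001,0,0.059,-0.604,0,0],[0,0.001,0,0.059,-0.604,-0.1,0],[0,0.001,0,0.059,-0.604,-0.2,0],[0,0.001,0,0.059,-0.604,-0.25,0],[0,0.001,0,0.059,-0.604,-0.25,0],[0,0.001,0,0.059,-0.604,-0.25,0]]'; python3 -m inch '[[0,0,0,0,0,0,0],[0,0,0,0,0,0,0]]'; python3 - <<'E'
from h import *
c=cap('wrist','w8')
s=arm.observe();print(s['t'],s['tcp_pos'],np.round(s['eef_rot'],3))
E
```

```text
t: 11.1
tcp_pos: [588.2, -67.3, 58.4]
eef_rot: [[0.003, -0.004, -1.0], [1.0, 0.005, 0.003], [0.005, -1.0, 0.004]]
wrist_force: [0.0, -0.0, 0.3]
finger_gap: 85.5
t: 11.3
tcp_pos: [590.1, -67.0, 61.0]
eef_rot: [[0.002, -0.0, -1.0], [1.0, 0.004, 0.002], [0.004, -1.0, 0.0]]
wrist_force: [-0.3, -1.6, -0.6]
finger_gap: 85.4
11.35 [590.10232794 -67.00882362  61.05331584] [[ 0.002 -0.    -1.   ]
 [ 1.     0.004  0.002]
 [ 0.004 -1.     0.   ]]
```

View pics/w8.png

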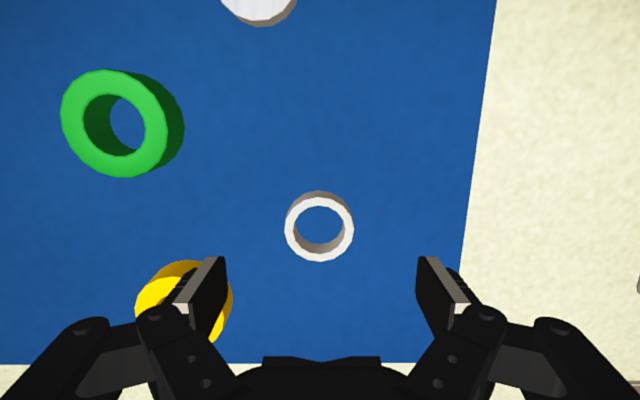

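Small ring at (319,227) between the fingers; yellow (183,300) lies beyond them in x.

```bash
python3 - <<'E'
from h import *
d=dict(np.load('pics/w8.npz'));im=cv2.imread('pics/w8.png')
a=im[180:275,270:370].astype(int); m=((a[...,2]>200)*255).astype(np.uint8)
cs,h=cv2.findContours(m,cv2.RETR_CCOMP,cv2.CHAIN_APPROX_NONE)
for c in cs:
    if len(c)>40:
        e=cv2.fitEllipse(c);p=(e[0][0]+270,e[0][1]+180);print(np.round(p,1),np.round(e[1],1),np.round(ray(d,*p,18),1))
a=im[255:345,130:240]; hs=cv2.cvtColor(a,cv2.COLOR_BGR2HSV); v,u=np.where((hs[...,0]>18)&(hs[...,0]<35)&(hs[...,1]>150)&(hs[...,2]>220)); print('yellow right px',u.max()+130,ray(d,u.max()+130,305,26))
E
```

```text
[318.6 228.8] [62.4 67.7] [590.8 -66.5  18. ]
[318.6 229.2] [49.7 53. ] [591.1 -66.6  18. ]
yellow right px 223 [ 639.46652494 -127.4720002    26.        ]
```

```bash
python3 -m inch '[[0,0,0,0,0,-0.07,0],[0,0,0,0,0,-0.118,0],[0,0,0,0,0,-0.118,0],[0,0,0,0,0,-0.118,0],[0,0,0,0,0,-0.118,0],[0,0,0,0,0,-0.118,0]]'
python3 -m inch '[[0,0,0,0,0,-0.004,100],[0,0,0,0,0,-0.004,100],[0,0,0,0,0,-0.004,100]]'
```

```text
t: 11.95
tcp_pos: [591.9, -67.4, 4.2]
eef_rot: [[0.002, 0.004, -1.0], [1.0, 0.003, 0.002], [0.003, -1.0, -0.004]]
wrist_force: [0.0, 1.2, 0.8]
finger_gap: 85.7
t: 12.25
tcp_pos: [592.2, -67.4, 2.6]
eef_rot: [[0.002, 0.004, -1.0], [1.0, 0.003, 0.002], [0.003, -1.0, -0.004]]
wrist_force: [0.3, 0.6, 0.1]
finger_gap: 51.8
```

```bash
python3 -m inch '[[0,0,0,-0.002,0.002,0,255],[0,0,0,-0.002,0.002,0,255],[0,0,0,-0.002,0.002,0,255],[0,0,0,-0.002,0.002,0,255],[0,0,0,-0.002,0.002,0,255],[0,0,0,-0.002,0.002,0,255],[0,0,0,-0.002,0.002,0,255]]'
python3 -m inch '[[0,0,0,0,0,0.04,255],[0,0,0,0,0,0.08,255],[0,0,0,0,0,0.12,255],[0,0,0,0,0,0.16,255],[0,0,0,0,0,0.16,255],[0,0,0,0,0,0.16,255]]'
python3 - <<'E'
from h import *
c=cap('wrist','w9');a=c['image'];c=cap('scene','s9')['image']
cv2.imwrite('pics/c9.png',np.vstack([a[100:400],cv2.resize(c[130:260,200:360],(640,300))]))
E
```

```text
t: 12.95
tcp_pos: [591.6, -66.5, 3.1]
eef_rot: [[0.002, 0.005, -1.0], [1.0, 0.002, 0.002], [0.002, -1.0, -0.005]]
wrist_force: [0.4, -0.1, 5.9]
finger_gap: 41.0
t: 13.55
tcp_pos: [591.1, -66.4, 82.3]
eef_rot: [[0.002, 0.004, -1.0], [1.0, 0.003, 0.002], [0.003, -1.0, -0.004]]
wrist_force: [0.4, 0.5, -0.8]
finger_gap: 40.8
```

View pics/c9.png

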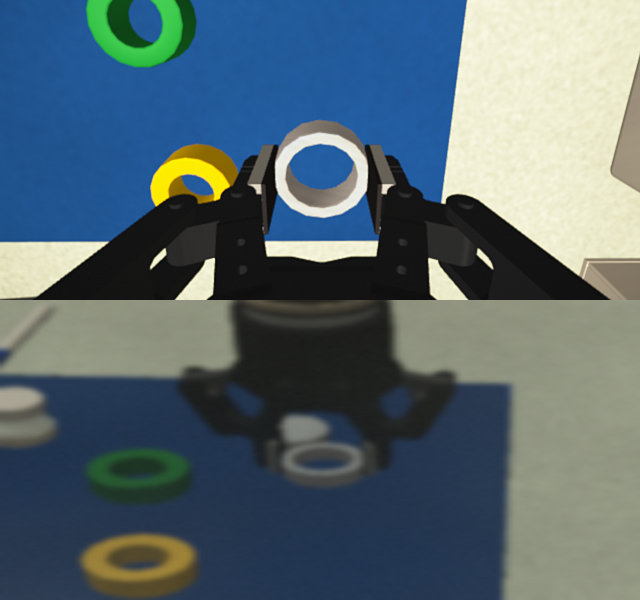

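Small ring held level at (322,268). Raise and carry.

```bash
python3 -m inch '[[0,0,0,0,0.04,0.08,255],[0,0,0,-0.01,0.1,0.16,255],[0,0,0,-0.068,0.2,0.166,255],[0,0,0,-0.068,0.3,0.166,255],[0,0,0,-0.068,0.4,0.166,255],[0,0,0,-0.068,0.5,0.166,255],[0,0,0,-0.068,0.603,0.166,255],[0,0,0,-0.068,0.603,0.166,255],[0,0,0,-0.068,0.603,0.166,255],[0,0,0,-0.068,0.603,0.166,255]]';python3 -m inch '[[0,0,0,0,0,0,255],[0,0,0,0,0,0,255]]'
python3 - <<'E'
from h import *
c=cap('wrist','w10');a=c['image'];c=cap('scene','s10')['image']
s=arm.observe();print(s['t'],s['tcp_pos'],np.round(s['eef_rot'],3))
cv2.imwrite('pics/c10.png',np.vstack([a[100:400],cv2.resize(c[130:260,340:500],(640,300))]))
E
```

```text
t: 14.65
tcp_pos: [555.3, 234.3, 162.6]
eef_rot: [[0.002, -0.001, -1.0], [1.0, 0.002, 0.002], [0.002, -1.0, 0.001]]
wrist_force: [0.4, -0.1, -0.5]
finger_gap: 41.1
t: 14.85
tcp_pos: [555.2, 232.5, 162.0]
eef_rot: [[0.004, -0.002, -1.0], [1.0, 0.001, 0.004], [0.001, -1.0, 0.002]]
wrist_force: [-0.1, -0.3, -0.3]
finger_gap: 40.9
14.95 [555.50693734 232.9886819  162.44797121] [[ 0.004 -0.001 -1.   ]
 [ 1.     0.001  0.004]
 [ 0.001 -1.     0.001]]
```

View pics/c10.png

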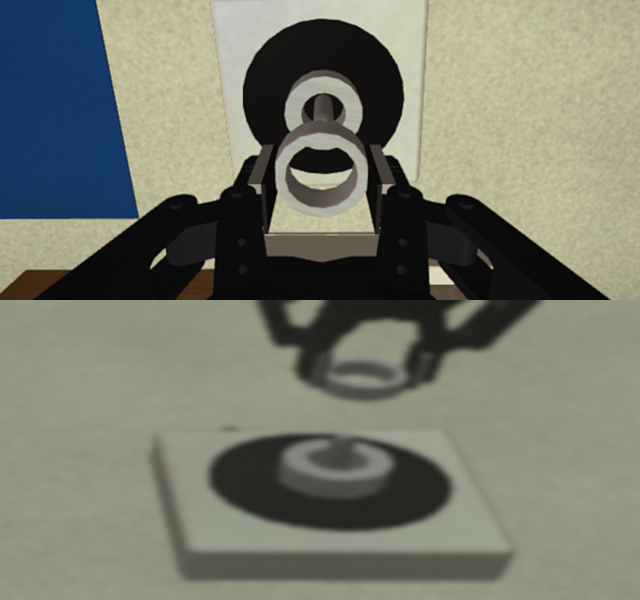

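Large ring is still seated on the pin; shift +2 mm in x and y, lower until the tip enters the bore.

```bash
python3 -m inch '[[0,0,0,0.004,0.004,-0.03,255],[0,0,0,0.004,0.004,-0.06,255],[0,0,0,0.004,0.004,-0.09,255],[0,0,0,0.004,0.004,-0.114,255],[0,0,0,0.004,0.004,-0.114,255],[0,0,0,0.004,0.004,-0.114,255]]'
python3 - <<'E'
from h import *
c=cap('wrist','w11');a=c['image'];c=cap('scene','s11')['image']
cv2.imwrite('pics/c11.png',np.vstack([a[100:400],cv2.resize(c[130:260,340:500],(640,300))]))
E
```

```text
t: 15.55
tcp_pos: [557.0, 234.9, 104.5]
eef_rot: [[0.003, -0.002, -1.0], [1.0, 0.001, 0.003], [0.001, -1.0, 0.002]]
wrist_force: [-0.9, -0.8, -0.8]
finger_gap: 41.0
```

View pics/c11.png

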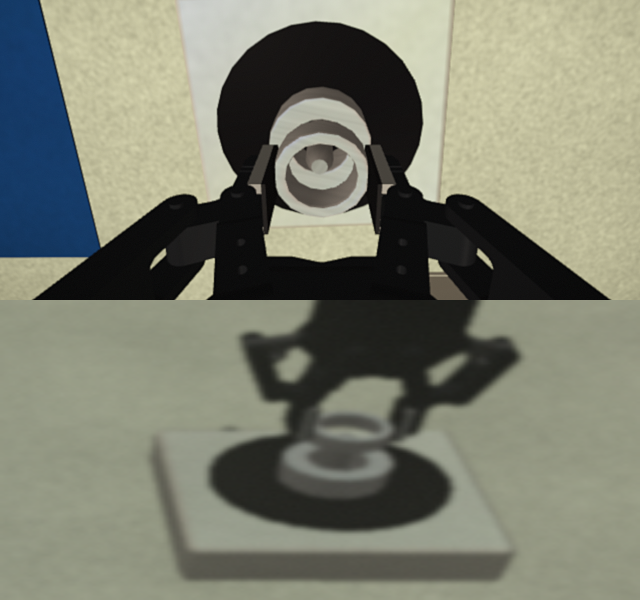

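Tip inside the bore at (319,267). Lower to near contact.

```bash
python3 -m inch '[[0,0,0,0,0,-0.02,255],[0,0,0,0,0,-0.035,255],[0,0,0,0,0,-0.035,255],[0,0,0,0,0,-0.035,255]]'; python3 -m inch '[[0,0,0,0,0,-0.003,255],[0,0,0,0,0,-0.006,255],[0,0,0,0,0,-0.006,255]]'
```

```text
t: 16.05
tcp_pos: [557.7, 235.1, 88.0]
eef_rot: [[0.003, -0.001, -1.0], [1.0, 0.002, 0.003], [0.002, -1.0, 0.001]]
wrist_force: [0.3, 0.3, -0.3]
finger_gap: 41.2
t: 16.35
tcp_pos: [557.6, 235.1, 84.9]
eef_rot: [[0.004, -0.001, -1.0], [1.0, 0.001, 0.004], [0.001, -1.0, 0.001]]
wrist_force: [0.5, 0.4, 0.5]
finger_gap: 41.1
```

```bash
python3 -m inch '[[0,0,0,0,0,-0.004,255],[0,0,0,0,0,-0.004,255],[0,0,0,0,0,-0.004,255]]'
```

```text
t: 16.65
tcp_pos: [557.9, 235.2, 83.1]
eef_rot: [[0.003, -0.0, -1.0], [1.0, 0.002, 0.003], [0.002, -1.0, 0.0]]
wrist_force: [-0.1, -0.2, 0.3]
finger_gap: 41.1
```

```bash
python3 -m inch '[[0,0,0,0,0,0,0],[0,0,0,0,0,0,0],[0,0,0,0,0,0,0],[0,0,0,0,0,0,0],[0,0,0,0,0,0,0],[0,0,0,0,0,0.03,0],[0,0,0,0,0,0.1,0],[0,0,0,0,0,0.2,0],[0,0,0,0,0,0.24,0],[0,0,0,0,0,0.24,0]]'; python3 -m inch '[[0,0,0,0,0,0,0],[0,0,0,0,0,0,0],[0,0,0,0,0,0,0]]'; python3 - <<'E'
from h import *
c=cap('wrist','w12');a=c['image'];s=cap('scene','s12')['image']
cv2.imwrite('pics/c12.png',np.vstack([a[100:400],cv2.resize(s[150:240,370:480],(640,300),interpolation=cv2.INTER_CUBIC)]))
E
```

```text
t: 17.65
tcp_pos: [561.5, 236.3, 210.2]
eef_rot: [[0.003, 0.011, -1.0], [1.0, 0.005, 0.003], [0.005, -1.0, -0.011]]
wrist_force: [0.1, 0.5, -0.1]
finger_gap: 85.1
t: 17.95
tcp_pos: [560.5, 236.0, 208.4]
eef_rot: [[0.003, 0.008, -1.0], [1.0, 0.004, 0.003], [0.004, -1.0, -0.008]]
wrist_force: [0.0, -0.0, -0.2]
finger_gap: 85.3
```

View pics/c12.png

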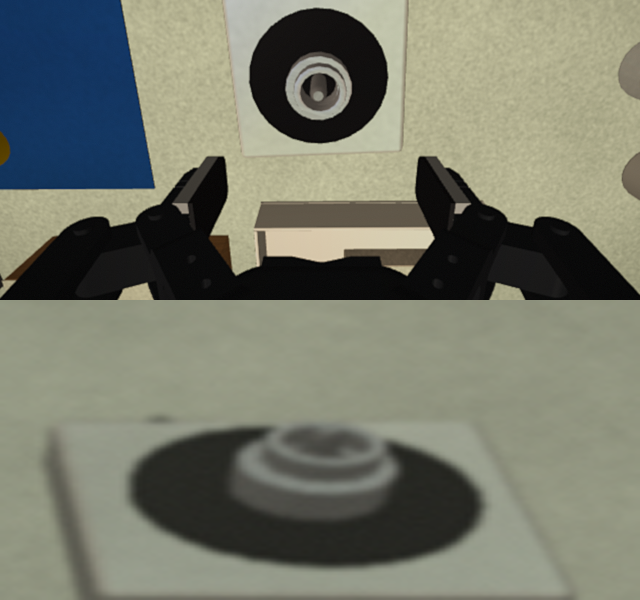

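Both rings are stacked flat, with the spindle inside the bores (wrist (319,187)). The gripper is clear.

```bash
python3 - <<'E'
from rig import arm
print(arm.job_done())
E
```

```text
the job is handed in; nothing more can be done
None
```

Both aluminium rings are on the spindle: the large ring flat on the turntable, the small ring flat on top of it. I handed the job in at about 18 s of the 54 s allowed; the hand-in reports no verdict.

- **Last checks:** The final wrist and scene pictures show both rings level around the spindle. The gripper was open and about 125 mm above the release height, with roughly zero wrist force. I did not measure the final ring centres numerically; that check was by eye. I never moved the end cap, but I did not look at it again after the small ring was lifted.
- **Forces:** The highest wrist force in the readings at the end of each call was about 6 N, while the fingers were closing.
- **Disagreements:** The scene camera put the turntable centre about 10 mm farther out in x than the top and wrist cameras. I used the top and wrist values, about (557, 235) mm. The gripper also read about 3 mm less than each ring's diameter while holding it (55 mm for 58, 41 mm for 44), but both grips held.

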